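Ram the stuck stock tablets home in their glass tube

TASK

The stock tablets have stuck partway down one of the glass tubes. Take the slim wooden muddler out of its block, push the tablets down that tube with its foot and press firmly once they are on the bottom, then let go and leave the muddler standing in the tube on top of them.

Things in the scene. Friction and masses are not known exactly. Their poses are not given: they have to be found in the camera images.
- tube: Upright clear glass tube, fixed: 95 mm high, 44 mm outside, round bore 38 mm, bore floor 8 mm above the slab; steel foot disc 80 mm wide, 7 mm high. Origin: centre of its underside, on the slab; z up along the bore. A twin tube elsewhere has its tablets already on the bottom (top 63 mm below the rim): not that one. In this one they stand higher, top 15 to 31 mm below the rim at first.
- tablets (a joint): How far the tablets have gone down the tube, in m: 0 = their top 80 mm above the slab (15 mm below the rim), 0.048 = on the tube's solid floor, top 32 mm above the slab. Starts at 0 to 0.016. They stay where left; pushing takes about 4 N (5 N at 60 mm/s), and on the floor they stop dead. A firm press there is 10 to 20 N.
- tablets_top (a point): Centre of the top face of the tablets: a stack of three round tan tablets, 36 mm across, 24 mm high together, that slide as one along the tube and stay level. The muddler's foot pushes here.
- muddler: Straight light-wood rod, 20 mm diameter, 180 mm long, 40 to 85 g, flat foot. Origin: centre of the foot; z up the rod. Stands loosely (a few degrees' lean) in a 25 mm hole, floor 10 mm above the slab, of a fixed dark block 60x60x50 mm. Grip about 30 mm below its top: the foot goes 63 mm into the tube. Not the bulging pestle, 42 mm wide. Other things near are under 140 mm tall.
Not all that is in view belongs to the job. Of the things that look like the muddler, the smallest one is meant.

How it is judged:
On the way:
1. the tablets are on the bottom of the tube (within 4 mm) and the muddler presses on them with at least 8 N (value of joint tablets above 0.044 m and contact force between muddler and tablets above 8 N).
At the end, for the whole second after the job is handed in: The tablets are on the bottom of their tube (within 4 mm) and the muddler, let go and at rest, stands foot down in that tube on top of them (foot less than 45 mm above the slab and within 14 mm of the tube's axis, leaning less than 20 degrees) (value of joint tablets above 0.044 m and horizontal distance between muddler and tube below 0.014 m and z of muddler in the frame of tube below 0.045 m and angle between muddler's own z axis and vertical below 0.35 rad and linear speed of muddler below 0.03 m/s); the robot touches nothing.
It also fails if it takes over 40 s, if anything falls off the work surface, if the arm or the gripper's body presses on something with over 40 N, if the wrist force passes 120 N, or if a joint passes its speed limit or range.

ROBOT

A 6-joint arm with a two-finger parallel gripper is mounted at the origin on the work surface. World frame = base frame: x ahead of the robot, y to its left, z up, the work surface at z = 0. Lengths are in m, angles in rad, forces in N, time in s.
With the tool pointing down it reaches from about 0.3 to 0.825 m from the base axis. Payload 5.4 kg.
Tool frame: the origin (TCP) lies between the finger pads; the fingertips stand 22 mm ahead of it and the grasp point (between the pads) lies 3 mm ahead of it (env.tip_extent is the distance from the TCP to the fingertips, in m); z points along the fingers, y is the line along which they close (so a half turn about z gives the same grasp; the last joint's range is limited). The gripper opens to 92 mm and grips with 3 to 60 N. Pads are 20 mm wide; open, the fingers measure 128 mm over their backs; the gripper's body (75 mm by 189 mm) begins 69 mm behind the grasp point.
Start: joints at [1.092, 0.158, 1.597, -0, 1.386, -0.21], TCP at [0.153, 0.554, 0.237] pointing down, gripper open.
Joint ranges: [-2.91, 2.91], [-0.94, 2.29], [0.18, 2.7], [-1.29, 4.43], [0.17, 2.64], [-3, 3]. Speed limits (rad/s): [2.57, 2.57, 3.14, 3.14, 3.14, 3.14].

INTERFACE

Orientations are given as a unit quaternion [x, y, z, w].
In Python, from cell import env gives the robot as it stands. The module is installed in compiled form; this text tells all that it offers.
- The arm moves only by the tool step_arm, never from a script. Its argument "series" is a list of rows, each a list of 3 entries, a list of its own where there are three numbers: the turn, a rotation vector about the world's x, y, z in units of 8 degrees (1.0 is 8 degrees), then the shift along the world's x, y, z in units of 25 mm (1.0 is 25 mm), then the finger opening in mm, from 0 to 91.9. A call has 1 to 10 rows; each row is the pose to reach, as a shift and turn from the pose commanded when the call began; what a row does not reach only later rows make up. A row lasts 1/8 s, in which the tool goes at most 62.5 mm and 10.7 degrees, less where a joint would pass 70% of its speed; a pose out of reach is approached as far as the arm can. A call with a gripper value outside its range is refused whole. The fingers move at their own pace and stop on an object; the grip force is fixed at half the most. Time passes only in rows, so rows that repeat a pose let the fingers close. It gives the time, the measured TCP pose, the force, the opening and the grip force at its end, in the units of the state.
- env.get_state(): the state, without advancing time (a new reading comes with each control period).
- env.read_camera(name): name is "scene" or "top" or "wrist"; returns a dict with "image" (384x512x3 uint8, blue, green, red), "fx", "fy", "cx", "cy" (pixels), "xyz" and "orientation" of the camera in the world. Camera axes: x right, y down, z forward; pixel columns grow to the right and rows downward; lengths in m; the calibration is good to about 2 mm. A picture is of the moment at which its call begins. There is no depth.
- env.close_job(): hands the job in; it is judged then, once.
The state is a dict: "clock": time; "q": joint angles; "qd": joint speeds; "effort": joint torques, N m; "position": TCP position; "tcp_rot": TCP orientation; "ft_force": force on the tool from outside, world axes, zero at the start; "ft_torque": the same for the moment, N m; "opening": finger opening in m; "grip_force": force on a finger pad.
Only numpy, scipy, OpenCV 4.12 (cv2) and the standard library are available. Lean on these libraries where they do the work, as an engineer would, in place of code of your own. Each camera call takes 0.05 s, during which the arm holds its last target. There are 200 camera calls.

## Working session

There is one attempt and no reset: what is moved stays moved. The work goes in short steps, Python scripts to look and compute and a tool call to move; the robot and the scene stay as the last step left them, time stands still between calls to the robot, and variables do not carry over. Pictures are saved under pics/ and viewed, at most 10 in all, crops included, and the job is handed in when it is done.

Besides the shell and the picture viewer there is one more tool, called after "Request:" as name(argument=value, ...) on one line, values as JSON. step_arm: Moves the arm, as the interface text tells. Its arguments: {"type":"object","properties":{"series":{"type":"array","items":{"type":"array"}}},"required":["series"]}

```bash
mkdir -p pics; cat > h.py <<'E'
import numpy as np, cv2
from cell import env
from scipy.spatial.transform import Rotation as R
def shot(n):
    c=env.read_camera(n); return c
def proj(c,p):
    v=R.from_quat(c["orientation"]).inv().apply(np.asarray(p,float)-c["xyz"])
    return np.array([c["fx"]*v[0]/v[2]+c["cx"],c["fy"]*v[1]/v[2]+c["cy"]])
def ray(c,u,v):
    d=R.from_quat(c["orientation"]).apply([(u-c["cx"])/c["fx"],(v-c["cy"])/c["fy"],1.]); return np.array(c["xyz"]),d
def onz(c,u,v,z):
    o,d=ray(c,u,v); return o+d*(z-o[2])/d[2]
def tri(a,b):
    (o1,d1),(o2,d2)=a,b
    s=np.linalg.lstsq(np.c_[d1,-d2],o2-o1,rcond=None)[0]
    p,q=o1+s[0]*d1,o2+s[1]*d2
    return (p+q)/2,np.linalg.norm(p-q)
E
python3 - <<'E'
from h import *
ims=[]
for n in("scene","top"):
    c=shot(n);cv2.imwrite(f"pics/{n}0.png",c["image"]);print(n,c["fx"],c["cx"],c["cy"],c["xyz"],c["orientation"])
s=env.get_state();print(s["clock"],s["position"],s["tcp_rot"],s["ft_force"],s["opening"])
E
```

```text
scene 410.068324104856 254.39905424756077 191.0055971239165 [ 0.99676847 -0.17689819  0.6756958 ] [ 0.77904187  0.52745997 -0.1911454  -0.2798985 ]
top 499.5285911810779 257.17829460745634 194.29350405325584 [ 0.41736919 -0.00965822  1.19718591] [ 0.70756713 -0.7059035   0.02378131 -0.02198776]
0.1 [0.15247256 0.55386326 0.23572708] [ 1.34004123e-01  9.90980403e-01 -8.05906973e-04 -2.95763072e-04] [ 0.28046174 -0.06150017 -0.26280686] 0.09188427828691388
```

View pics/scene0.png

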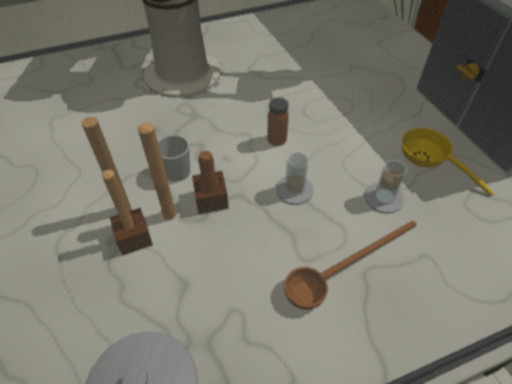

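View pics/top0.png

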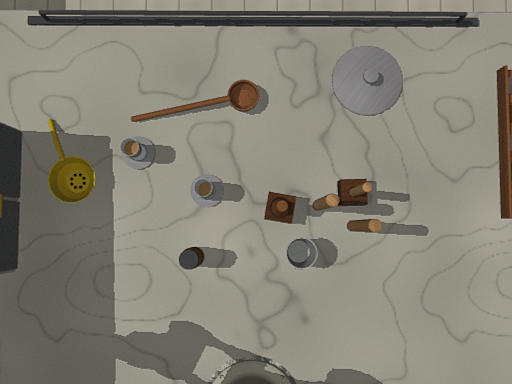

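The scene view shows rods at (118,200) in a block, (95,140) and (155,170) without one, and the pestle in its block at (208,180). The tubes are at (297,175) and (390,180). In the top view the rod tops are at about (366,188), (332,201) and (375,226), and the tubes at (207,190) and (137,151). The candidates are the three rods. The rod in the dark block is the shortest and slimmest and stands in a block, so it fits. The far tube at scene (390,178) seems to have the higher tablets. I'll confirm both in one enlarged crop.

```bash
python3 - <<'E'
from h import *
s=cv2.imread("pics/scene0.png");t=cv2.imread("pics/top0.png")
f=lambda im,x,y,w,h,k:cv2.resize(im[y:y+h,x:x+w],(400,300),interpolation=cv2.INTER_CUBIC)
a=np.hstack([f(s,70,110,200,150,2),f(s,270,130,160,120,2)])
b=np.hstack([f(t,260,160,140,105,2),f(t,110,120,140,105,2)])
cv2.imwrite("pics/m1.png",np.vstack([a,b]))
E
```

```text
(no output)
```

View pics/m1.png

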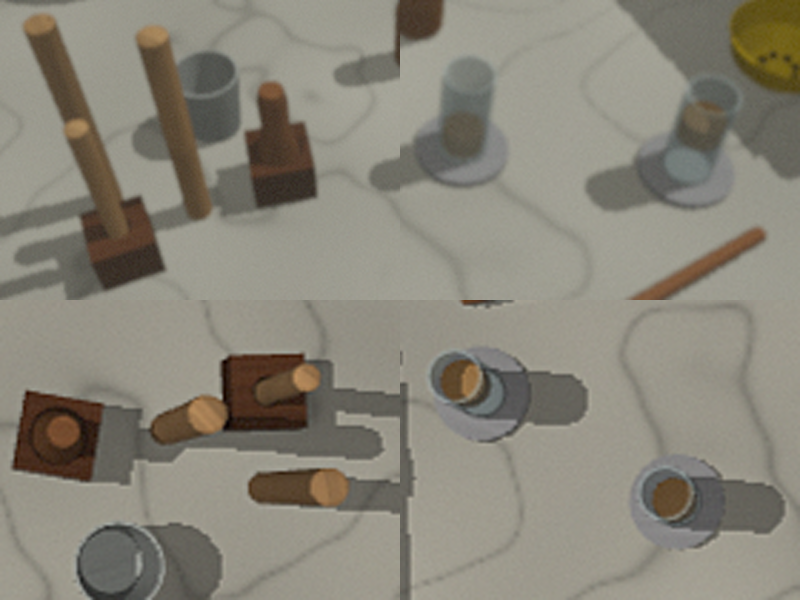

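The crop confirms both. The slim rod in the dark block (top view (367,187), scene (109,174)) is the muddler. The far tube has its tablets near the rim, with clear glass below them, so it is the one to push.

```bash
python3 - <<'E'
from h import *
S=shot("scene");T=shot("top")
P=lambda n,t,s:print(n,*[np.round(x,4) for x in tri(ray(T,*t),ray(S,*s))])
P("mud top",(367.5,187),(109,174));P("mud low",(352.8,192.5),(129,227))
print(onz(T,352.8,192.5,.05),onz(S,129,227,.05))
P("rodA",(331.8,199.2),(146.5,128.5));P("rodB",(375,226),(90,122.5))
P("rodA foot",(315,210),(169,218))
P("rim",(130,147.3),(396,168));P("disc",(140.5,152.6),(384,199))
print(onz(T,130,147.3,.095),onz(T,140.5,152.6,.007),onz(S,396,168,.095),onz(S,384,199,.007))
for n,p in(("pestle top",(283,205)),("cup",(301,253)),("tube2",(207,190)),("jar",(191,258)),("strainer",(72,180))):print(n,onz(T,*p,.09))
E
```

```text
mud top [ 0.4985 -0.234   0.1856] 0.0047
mud low [ 0.4975 -0.2352  0.0355] 0.0006
[ 0.49642007 -0.23269784  0.05      ] [ 0.50887613 -0.23356437  0.05      ]
rodA [ 0.4708 -0.1555  0.2336] 0.0016
rodB [ 0.4193 -0.2384  0.2316] 0.0024
rodA foot [ 0.4582 -0.1561 -0.0264] 0.0034
rim [0.5948 0.2738 0.0919] 0.0055
disc [ 0.5967  0.2718 -0.0012] 0.0052
[0.59283033 0.27060225 0.095     ] [0.5940873 0.2675644 0.007    ] [0.59776985 0.27424779 0.095     ] [0.60240242 0.26898737 0.007     ]
pestle top [ 0.46548979 -0.06972186  0.09      ]
cup [ 0.35967696 -0.10930033  0.09      ]
tube2 [0.49843785 0.09912013 0.09      ]
jar [0.34820964 0.13302915 0.09      ]
strainer [0.51998894 0.3993537  0.09      ]
```

Request:
step_arm(series=[[[0,0,0],[0,0,3.8],91],[[0,0,-2.25],[4,-9,3.8],91],[[0,0,-2.25],[13.8,-31.5,3.8],91],[[0,0,-2.25],[13.8,-31.5,3.8],91],[[0,0,-2.25],[13.8,-31.5,3.8],91],[[0,0,-2.25],[13.8,-31.5,3.8],91],[[0,0,-2.25],[13.8,-31.5,3.8],91],[[0,0,-2.25],[13.8,-31.5,3.8],91],[[0,0,-2.25],[13.8,-31.5,3.8],91],[[0,0,-2.25],[13.8,-31.5,3.8],91]])

```text
clock: 1.45
position: [0.3786, 0.0378, 0.3227]
tcp_rot: [0.288, 0.958, 0.0, 0.001]
ft_force: [0.8, 0.9, 0.3]
opening: 0.0911
grip_force: 0.0
```

Request:
step_arm(series=[[[0,0,0],[4.6,-10.5,0.2],91],[[0,0,0],[4.6,-10.5,0.2],91],[[0,0,0],[4.6,-10.5,0.2],91],[[0,0,0],[4.6,-10.5,0.2],91],[[0,0,0],[4.6,-10.5,0.2],91],[[0,0,0],[4.6,-10.5,0.2],91],[[0,0,0],[4.6,-10.5,0.2],91],[[0,0,0],[4.6,-10.5,0.2],91]])

```text
clock: 2.45
position: [0.4931, -0.2215, 0.3278]
tcp_rot: [0.287, 0.958, 0.0, 0.0]
ft_force: [0.3, 0.3, 0.2]
opening: 0.091
grip_force: 0.0
```

```bash
python3 - <<'E'
from h import *
c=shot("wrist");cv2.imwrite("pics/w1.png",c["image"])
s=env.get_state();print(s["clock"],s["position"],s["tcp_rot"],s["ft_force"],c["xyz"])
print(proj(c,[.4985,-.234,.187]),proj(c,[.4975,-.235,.05]))
E
```

```text
2.5 [ 0.49311684 -0.22150047  0.32788216] [ 2.86726763e-01  9.58012368e-01 -2.51593310e-05  2.54984345e-04] [ 0.2343874   0.15123997 -0.0125988 ] [ 0.43766027 -0.18415711  0.47536132]
[246.94650234 198.66228753] [248.56375448 172.95697711]
```

View pics/w1.png

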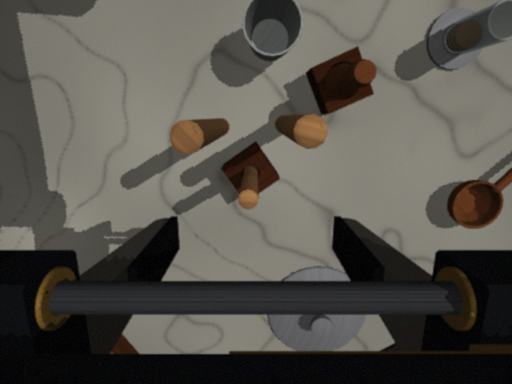

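The wrist view shows the muddler top at (249,199), matching the prediction of (247,199). The tall rods at (187,136) and (310,130) are clear of the finger line. I'll descend and grip.

Request:
step_arm(series=[[[0,0,0],[0.2,-0.5,-2],70],[[0,0,0],[0.2,-0.5,-4],70],[[0,0,0],[0.2,-0.5,-5.5],70],[[0,0,0],[0.2,-0.5,-6.7],70],[[0,0,0],[0.2,-0.5,-6.7],70],[[0,0,0],[0.2,-0.5,-6.7],10],[[0,0,0],[0.2,-0.5,-6.7],10],[[0,0,0],[0.2,-0.5,-6.7],10],[[0,0,0],[0.2,-0.5,-6.7],10],[[0,0,0],[0.2,-0.5,-6.7],10]])

```text
clock: 3.75
position: [0.4983, -0.2352, 0.1602]
tcp_rot: [0.287, 0.958, -0.0, 0.0]
ft_force: [-0.5, 0.9, 0.6]
opening: 0.0222
grip_force: 0.1
```

Request:
step_arm(series=[[[0,0,0],[0,0,0],10],[[0,0,0],[0,0,0],10],[[0,0,0],[0,0,0],10]])

```text
clock: 4.12
position: [0.4983, -0.2352, 0.1601]
tcp_rot: [0.287, 0.958, -0.0, 0.0]
ft_force: [1.2, -0.3, 0.8]
opening: 0.0195
grip_force: 30.0
```

Gripped with 30 N at 19.5 mm opening. Next I lift straight up.

Request:
step_arm(series=[[[0,0,0],[0,0,1],10],[[0,0,0],[0,0,2.5],10],[[0,0,0],[0,0,4.5],10],[[0,0,0],[0,0,6],10],[[0,0,0],[0,0,6],10]])

```text
clock: 4.75
position: [0.4996, -0.2361, 0.3135]
tcp_rot: [0.287, 0.958, -0.001, 0.003]
ft_force: [0.1, -0.0, -0.9]
opening: 0.0191
grip_force: 30.0
```

Request:
step_arm(series=[[[0,0,0],[2,0,0],10],[[0,0,0],[3.8,2,0],10],[[0,0,0],[3.8,4,0],10],[[0,0,0],[3.8,6,0],10],[[0,0,0],[3.8,8.2,0],10],[[0,0,0],[3.8,10.4,0],10],[[0,0,0],[3.8,12.6,0],10],[[0,0,0],[3.8,14.8,0],10],[[0,0,0],[3.8,17,0],10],[[0,0,0],[3.8,18.5,0],10]])

```text
clock: 6.0
position: [0.592, 0.2297, 0.3072]
tcp_rot: [0.287, 0.958, -0.001, -0.002]
ft_force: [0.1, -0.1, -1.0]
opening: 0.0193
grip_force: 30.0
```

Request:
step_arm(series=[[[0,0,0],[0,1,0],10],[[0,0,0],[0,1.7,0],10],[[0,0,0],[0,1.7,0],10],[[0,0,0],[0,1.7,0],10]])

```text
clock: 6.5
position: [0.5933, 0.2689, 0.3095]
tcp_rot: [0.288, 0.958, -0.0, -0.0]
ft_force: [0.4, 0.1, -1.5]
opening: 0.0196
grip_force: 30.0
```

```bash
python3 - <<'E'
from h import *
W=shot("wrist");S=shot("scene");T=shot("top")
s=env.get_state();print(s["clock"],s["position"],s["tcp_rot"],s["ft_force"])
f=lambda im,x,y,w,h:cv2.resize(im[y:y+h,x:x+w],(400,300),interpolation=cv2.INTER_CUBIC)
cv2.imwrite("pics/w2.png",np.vstack([np.hstack([f(S["image"],310,80,160,120),f(S["image"],350,110,80,60)]),np.hstack([f(W["image"],0,0,512,384),f(T["image"],90,110,80,60)])]))
for n,c in(("S",S),("W",W),("T",T)):
  print(n,[proj(c,p).round(1) for p in([.595,.272,.095],[.595,.272,.007],np.array(s["position"])-[0,0,.15])])
E
```

```text
6.65 [0.59348448 0.26887576 0.31007398] [ 2.88012314e-01  9.57626699e-01 -7.05435478e-05  8.28315603e-05] [ 0.06154185 -0.1817954  -0.19196751]
S [array([394.2, 167.3]), array([383.3, 196. ]), array([401.6, 142.7])]
W [array([257.9, 173.2]), array([257.5, 162.4]), array([254.9, 185.5])]
T [array([129.4, 146.3]), array([138.7, 152.2]), array([123. , 142.1])]
```

View pics/w2.png

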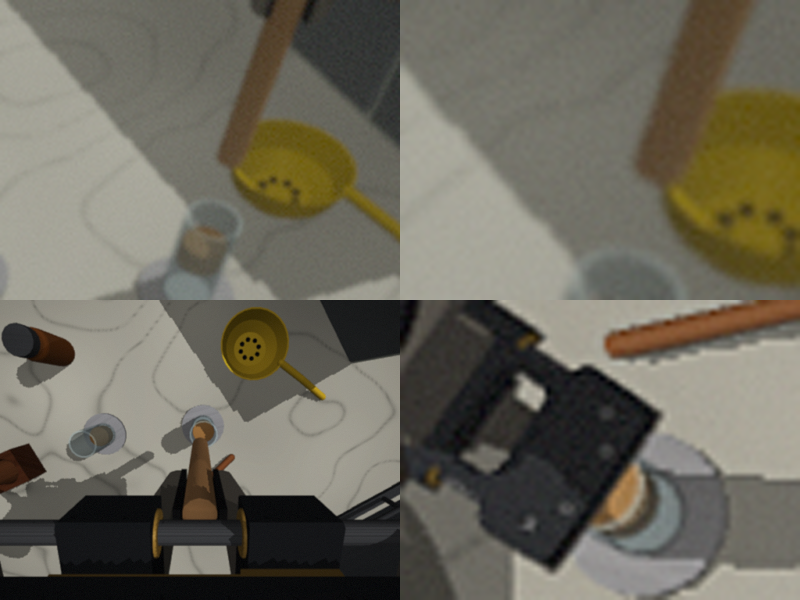

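The muddler hangs nearly vertical above the far tube: scene foot at (402,145), rim at (395,167). I'll lower it to just above the rim and take one close look.

Request:
step_arm(series=[[[0,0,0],[0,0,-1],10],[[0,0,0],[0,0,-1.6],10],[[0,0,0],[0,0,-1.6],10]])

```text
clock: 7.02
position: [0.5925, 0.2693, 0.2683]
tcp_rot: [0.288, 0.958, -0.001, -0.001]
ft_force: [0.5, 0.2, -0.8]
opening: 0.0197
grip_force: 30.0
```

```bash
python3 - <<'E'
from h import *
W=shot("wrist");S=shot("scene")
s=env.get_state();print(s["clock"],s["position"],s["tcp_rot"],s["ft_force"])
f=lambda im,x,y,w,h:cv2.resize(im[y:y+h,x:x+w],(400,400),interpolation=cv2.INTER_CUBIC)
cv2.imwrite("pics/w3.png",np.hstack([f(S["image"],355,120,80,80),f(W["image"],200,110,120,120)]))
p=np.array(s["position"])-[0,0,.15]
for n,c in(("S",S),("W",W)):
  print(n,[proj(c,q).round(1) for q in([.595,.272,.095],[.595,.272,.007],p)], [ (proj(c,p+d)-proj(c,p)).round(2) for d in ([.01,0,0],[0,.01,0],[0,0,.01])])
E
```

```text
7.125 [0.59347003 0.26972546 0.27059097] [2.87473021e-01 9.57788690e-01 1.36464512e-04 2.61041314e-04] [-0.42891401 -0.21358278  0.03323821]
S [array([394.2, 167.3]), array([383.3, 196. ]), array([396.2, 157.8])] [array([3.08, 3.57]), array([ 4.49, -1.42]), array([ 1.42, -3.76])]
W [array([258.6, 181.3]), array([258.1, 167.9]), array([256. , 186.6])] [array([5.54, 8.2 ]), array([ 8.5 , -5.46]), array([-0.01,  2.32])]
```

View pics/w3.png

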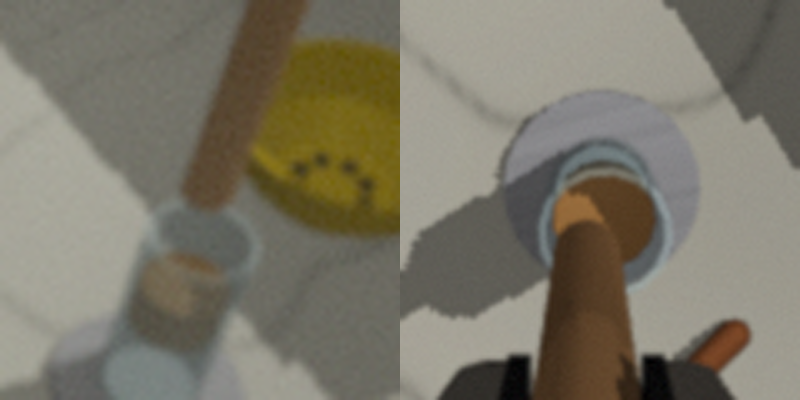

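The wrist view shows the rod end at about (257,186) and the rim centre at (261,178). The scene view shows the rim at (396,169). Both put the rod about 5 mm short in y and 2 mm short in x. I'll correct that and go in.

Request:
step_arm(series=[[[0,0,0],[0.07,0.19,0],10],[[0,0,0],[0.07,0.19,-0.2],10],[[0,0,0],[0.07,0.19,-0.5],10],[[0,0,0],[0.07,0.19,-0.8],10],[[0,0,0],[0.07,0.19,-1.1],10],[[0,0,0],[0.07,0.19,-1.4],10],[[0,0,0],[0.07,0.19,-1.6],10],[[0,0,0],[0.07,0.19,-1.6],10]])

```text
clock: 8.12
position: [0.5947, 0.2745, 0.2294]
tcp_rot: [0.287, 0.958, -0.0, -0.0]
ft_force: [0.0, 0.1, -0.5]
opening: 0.0191
grip_force: 30.0
```

Request:
step_arm(series=[[[0,0,0],[0,0,-0.2],10],[[0,0,0],[0,0,-0.4],10],[[0,0,0],[0,0,-0.6],10],[[0,0,0],[0,0,-0.8],10],[[0,0,0],[0,0,-1.0],10],[[0,0,0],[0,0,-1.2],10],[[0,0,0],[0,0,-1.4],10],[[0,0,0],[0,0,-1.5],10]])

```text
clock: 9.12
position: [0.5951, 0.2746, 0.1921]
tcp_rot: [0.287, 0.958, 0.0, 0.0]
ft_force: [-0.0, -0.1, 3.5]
opening: 0.0192
grip_force: 30.0
```

Pushing with about 4 N. Now fine steps to the floor.

Request:
step_arm(series=[[[0,0,0],[0,0,-0.1],10],[[0,0,0],[0,0,-0.2],10],[[0,0,0],[0,0,-0.28],10],[[0,0,0],[0,0,-0.28],10]])

```text
clock: 9.62
position: [0.595, 0.2746, 0.1851]
tcp_rot: [0.287, 0.958, 0.0, -0.0]
ft_force: [1.6, 0.3, 1.2]
opening: 0.0195
grip_force: 30.0
```

Request:
step_arm(series=[[[0,0,0],[0,0,-0.06],10],[[0,0,0],[0,0,-0.1],10],[[0,0,0],[0,0,-0.1],10]])

```text
clock: 10.0
position: [0.595, 0.2746, 0.1829]
tcp_rot: [0.287, 0.958, 0.0, 0.0]
ft_force: [-0.0, 0.1, 3.0]
opening: 0.0192
grip_force: 30.0
```

Request:
step_arm(series=[[[0,0,0],[0,0,-0.06],10],[[0,0,0],[0,0,-0.06],10]])

```text
clock: 10.25
position: [0.5951, 0.2746, 0.182]
tcp_rot: [0.287, 0.958, 0.0, 0.0]
ft_force: [-0.7, -0.0, 5.1]
opening: 0.0191
grip_force: 30.0
```

Request:
step_arm(series=[[[0,0,0],[0,0,-0.06],10],[[0,0,0],[0,0,-0.06],10]])

```text
clock: 10.5
position: [0.5954, 0.2747, 0.182]
tcp_rot: [0.287, 0.958, 0.0, 0.001]
ft_force: [-2.3, -1.6, 9.9]
opening: 0.0192
grip_force: 30.0
```

Request:
step_arm(series=[[[0,0,0],[0,0,-0.04],10],[[0,0,0],[0,0,-0.04],10]])

```text
clock: 10.75
position: [0.5957, 0.2747, 0.182]
tcp_rot: [0.287, 0.958, 0.0, 0.001]
ft_force: [-2.7, -0.9, 12.4]
opening: 0.0196
grip_force: 30.0
```

Request:
step_arm(series=[[[0,0,0],[0,0,-0.04],10],[[0,0,0],[0,0,-0.04],10],[[0,0,0],[0,0,-0.04],10]])

```text
clock: 11.12
position: [0.5959, 0.2748, 0.1819]
tcp_rot: [0.287, 0.958, 0.001, 0.001]
ft_force: [-3.5, -1.5, 16.9]
opening: 0.0193
grip_force: 30.0
```

The tablets stopped dead at 0.182 and the press reached 17 N. I'll relieve the press and release.

Request:
step_arm(series=[[[0,0,0],[0,0,0.16],10],[[0,0,0],[0,0,0.16],10],[[0,0,0],[0,0,0.16],35],[[0,0,0],[0,0,0.16],60],[[0,0,0],[0,0,0.16],80],[[0,0,0],[0,0,0.16],80],[[0,0,0],[0,0,0.16],80]])

```text
clock: 12.0
position: [0.595, 0.2746, 0.1819]
tcp_rot: [0.287, 0.958, -0.0, -0.0]
ft_force: [-0.1, -0.3, 0.0]
opening: 0.0668
grip_force: 0.0
```

Request:
step_arm(series=[[[0,0,0],[0,0,0.5],80],[[0,0,0],[0,0,1.5],80],[[0,0,0],[0,0,3],80],[[0,0,0],[0,0,5],80],[[0,0,0],[-3,-1,5],80],[[0,0,0],[-5,-2,5],80],[[0,0,0],[-5,-2,5],80],[[0,0,0],[-5,-2,5],80]])

```text
clock: 13.0
position: [0.4706, 0.2247, 0.3085]
tcp_rot: [0.287, 0.958, 0.001, 0.001]
ft_force: [0.5, 0.2, 0.8]
opening: 0.0799
grip_force: 0.0
```

```bash
python3 - <<'E'
from h import *
T=shot("top");S=shot("scene")
s=env.get_state();print(s["clock"],s["position"],s["ft_force"],s["opening"])
f=lambda im,x,y,w,h:cv2.resize(im[y:y+h,x:x+w],(400,400),interpolation=cv2.INTER_CUBIC)
cv2.imwrite("pics/w4.png",np.hstack([f(S["image"],330,80,140,140),f(T["image"],70,90,120,120)]))
print([proj(c,[.597,.274,z]).round(1) for c in(S,T) for z in(.032,.212)])
E
```

```text
13.1 [0.47152862 0.22497107 0.30810991] [-0.27852133  0.51291887 -0.78136576] 0.08020530891756826
[array([387.6, 188.8]), array([413.7, 121.1]), array([135.3, 149.8]), array([113.5, 135.9])]
```

View pics/w4.png

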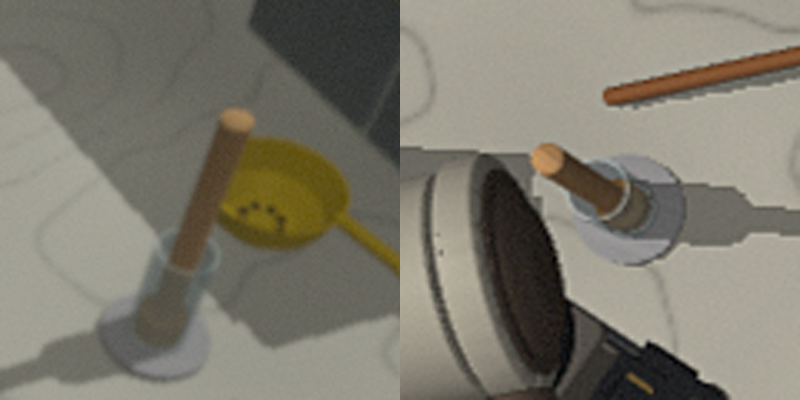

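The muddler stands upright in the tube on the bottomed tablets: its top is at scene (413,122), against a predicted (414,121). The arm is clear, so I'm handing in.

```bash
python3 -c "
from cell import env
print(env.close_job())"
```

```text
the job is handed in; nothing more can be done
None
```

I pushed the tablets to the bottom of the far tube, pressed them at about 17 N, let go with the muddler standing upright on them, and handed the job in at about 13 s; the hand-in returned no verdict.

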